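# Sweep the walnut shells into the crumb pan

### The arm

A 7-joint arm with a two-finger parallel gripper is mounted at the origin on the work surface. World frame = base frame: x ahead of the robot, y to its left, z up, the work surface at z = 0. Lengths are in mm, angles in rad, forces in N, time in s.
With the tool pointing down it reaches from about 400 to 850 mm from the base axis. Payload 10.4 kg.
Tool frame: the origin (TCP) lies midway between the tips of the shut fingers; the grasp point (between the pads) lies 19 mm behind it; z points along the fingers, y is the line along which they close (so a half turn about z gives the same grasp; the last joint's range is limited). The gripper opens to 87 mm and grips with 3 to 60 N. Pads are 19 mm wide; open, the fingers measure 117 mm over their backs; the gripper's body (75 mm by 190 mm) begins 51 mm behind the grasp point.
Start: joints at [1.098, 0.332, -0.065, 1.46, 0.022, 1.35, -0.088], TCP at [271.765, -562.846, 222.576] pointing down, gripper open.
Joint ranges: [-2.6, 2.6], [-0.5, 2.12], [-1.47, 1.34], [0.16, 2.42], [-1.27, 4.41], [0.06, 2.06], [-2.6, 2.6]. Speed limits (rad/s): [2.22, 2.22, 2.79, 2.79, 3.14, 3.14, 3.14].

### API

Orientations are given as a unit quaternion [x, y, z, w].
In Python, from rig import readout, optics, ctrl gives the robot as it stands.
- The arm moves only by the tool jog_arm, never from a script. Its argument "steps" is one flat list of numbers, 7 for each row, row after row: the finger opening in cm, from 0 to 8.7, then the shift along the tool's x, y, z in cm, then the turn, a rotation vector about the tool's x, y, z in degrees. A call has exactly 8 rows; each row is the pose to reach, as a shift and turn from the pose commanded when the call began, along the tool's axes at that moment; what a row does not reach only later rows make up. A row lasts 1/10 s, in which the tool goes at most 50 mm and 8.59 degrees, less where a joint would pass 70% of its speed; a pose out of reach is approached as far as the arm can. A call with a gripper value outside its range is refused whole. The fingers move at their own pace and stop on an object; the grip force is fixed at half the most. Time passes only in rows, so rows that repeat a pose let the fingers close, or fill a call up. It gives the time, the measured TCP pose, the force, the opening and the grip force at its end, in the units of the state.
- readout.read_state(): the state, without advancing time (a new reading comes with each control period).
- optics.camera(name): name is "side" or "top" or "wrist"; returns the picture (400x640x3 uint8, red, green, blue); there is no depth.
- optics.camera_params(name): a dict with "fx", "fy", "cx", "cy" (pixels), "view" (4x4, takes a point from world to camera coordinates). Camera axes: x right, y up, looking along -z (the intrinsics and any distortion apply to the point x, -y, -z); pixel columns grow to the right and rows downward; lengths in mm; the calibration is good to about 2 mm. The wrist camera is an equidistant fisheye: a pixel r from the principal point sees the ray r / f radians off the axis. A picture is of the moment at which its call begins: read the wrist's pose just before it. camera_params takes no time and is no camera call; for the wrist camera it gives the pose at the moment of the call.
- ctrl.close_job(): hands the job in; it is judged then, once.
The state is a dict: "t": time; "joint_pos": joint angles; "qvel": joint speeds; "joint_efforts": joint torques, N m; "ee_pos": TCP position; "tcp_rot": TCP orientation; "wrist_force": force on the tool from outside, world axes, zero at the start; "moment": the same for the moment, N m; "opening": finger opening in mm; "grip_force": force on a finger pad.
Only numpy, scipy, OpenCV 4.12 (cv2) and the standard library are available. Lean on these libraries where they do the work, as an engineer would, in place of code of your own. Each camera call takes 0.05 s, during which the arm holds its last target. There are 200 camera calls.

### The job

With the fingertips, sweep the three walnut shell halves across the counter and through the open side of the low steel crumb pan, until each lies wholly inside the pan's edges. Only push them along the surface, never pinch, lift or carry one, and leave the cups, the mortar and the bottle where they stand.

Things in the scene. Friction and masses are not known exactly. Their poses are not given: they have to be found in the camera images.
- pan: low steel crumb pan fixed to the counter, 210 (x) by 130 mm (y); walls 35 mm high, 5 mm thick at both x ends and at the back (-y); its +y side, towards the shells, is open. Side walls end at y = +50 mm. Floor 2.5 mm thick, sloping down to the counter from y = +45 to +65 mm. A shell is wholly inside with its centre at y below +46 mm. Origin: centre of the footprint at counter height; z up
- shell1: half a walnut shell, loose, lying dome up on the counter in front of the pan's open side: round, 38 mm across, 18 mm high, about 12 g, its lowest 6 mm upright-sided and the dome rounded above that. Origin: centre of its flat underside; z up. All three shells are alike; it slides easily and does not roll while it lies flat
- shell2: half a walnut shell, loose, lying dome up on the counter in front of the pan's open side: round, 38 mm across, 18 mm high, about 12 g, its lowest 6 mm upright-sided and the dome rounded above that. Origin: centre of its flat underside; z up. All three shells are alike; it slides easily and does not roll while it lies flat
- shell3: half a walnut shell, loose, lying dome up on the counter in front of the pan's open side: round, 38 mm across, 18 mm high, about 12 g, its lowest 6 mm upright-sided and the dome rounded above that. Origin: centre of its flat underside; z up. All three shells are alike; it slides easily and does not roll while it lies flat
- cup1: a white footed coffee cup with a thin gilt rim and one handle at its own +y, 64 mm across, 58 mm high, handle reaching 56 mm from the axis, loose, to be left alone; it stands behind the shells, on the side away from the pan. Origin: centre of its underside
- cup2: a white footed coffee cup with a thin gilt rim and one handle at its own +y, 64 mm across, 58 mm high, handle reaching 56 mm from the axis, loose, to be left alone; it stands beyond the shells, on the side away from the robot. Origin: centre of its underside
- mortar: dark grey stone mortar, a round open bowl 124 mm across and 65 mm high, heavy, behind or beside the pan; leave it alone. Origin: centre of its underside
- bottle: square green glass bottle with a cork, 55 mm wide, 167 mm high in all, loose, beyond the pan on the side away from the robot; leave it alone. Origin: centre of its underside
Things that resemble listed ones, but are neither listed nor needed, are in the scene too. Of the things like the pan, leave any that is green; of the rest the larger one is meant.

How it is judged:
By the outcome, as a careful person would: the job done as asked, in the order asked, and still so for the second after the job is handed in, with the robot touching nothing.
It also fails if it takes over 72 s, if anything falls off the work surface, if the arm or the gripper's body presses on something with over 40 N, if the wrist force passes 120 N, or if a joint passes its speed limit or range.

## Working session

There is one attempt and no reset: what is moved stays moved. The work goes in short steps, Python scripts to look and compute and a tool call to move; the robot and the scene stay as the last step left them, time stands still between calls to the robot, and variables do not carry over. Pictures are saved under pics/ and viewed, at most 10 in all, crops included, and the job is handed in when it is done.

Besides the shell and the picture viewer there is one more tool, called after "Request:" as name(argument=value, ...) on one line, values as JSON. jog_arm: Moves the arm, as the interface text tells. Its arguments: {"type":"object","properties":{"steps":{"type":"array","items":{"type":"number"}}},"required":["steps"]}

```bash
ls; mkdir -p pics
python3 - <<'E'
from rig import readout, optics, ctrl
import cv2, json, pickle
s=readout.read_state(); print(s['t'],s['ee_pos'],s['tcp_rot'],s['opening'])
P={}
for n in ['top','side']:
    im=optics.camera(n); cv2.imwrite(f'pics/{n}0.png',im[:,:,::-1]); P[n]=optics.camera_params(n); print(n,{k:(v if not hasattr(v,'tolist') else v.tolist()) for k,v in P[n].items()})
pickle.dump(P,open('P.pkl','wb'))
E
```

```text
pics
0.0 [ 271.56609649 -562.48721495  221.72525172] [ 9.74811930e-01  2.23027277e-01 -2.04308714e-04 -7.02583406e-04] 87.25177492148043
top {'fx': 422.58352907114306, 'fy': 422.58352907114306, 'cx': 313.8270527119059, 'cy': 200.59763682704502, 'view': [[-0.019264976746438525, -0.999521402304074, -0.024203863473757883, -20.543908594986124], [0.9992205648484407, -0.0200821370675118, 0.033984857727589676, -519.685990145325], [-0.03445465795682824, -0.02353028063790987, 0.9991292220920072, -1095.395445316251], [0.0, 0.0, 0.0, 1.0]]}
side {'fx': 400.458695657015, 'fy': 400.458695657015, 'cx': 317.73709632867866, 'cy': 199.04668696065156, 'view': [[-0.9634963384976797, -0.2675850932702647, 0.00854538244365565, 477.4293758720453], [0.18640029272488295, -0.6475781298502108, 0.7388487643704778, -154.28370493908054], [-0.1921711127449768, 0.7134709409634336, 0.6738170967162453, -818.2954465802557], [0.0, 0.0, 0.0, 1.0]]}
```

View pics/top0.png

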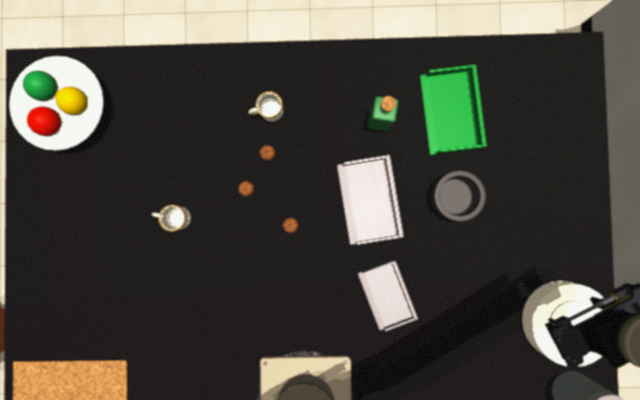

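View pics/side0.png

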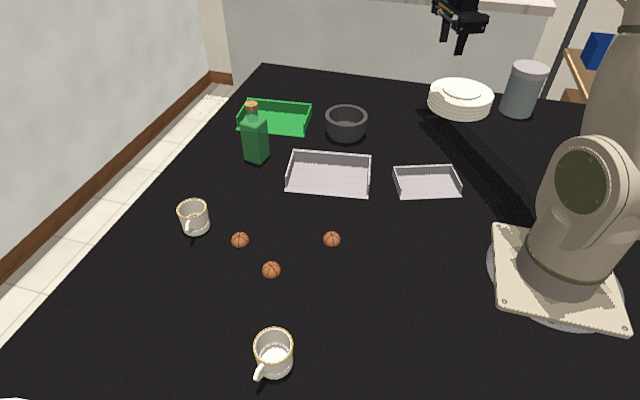

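The top view shows the large steel pan at about (370,200) with its open side left. The shells are at (267,152), (246,188) and (290,225), the cups at (269,106) and (175,217), the mortar at (459,196) and the bottle at (384,110). I'll enlarge both views to read pixels more closely.

Run:
```python
import cv2
a=cv2.imread('pics/top0.png')[80:260,220:420]; cv2.imwrite('pics/topc.png',cv2.resize(a,None,fx=3.2,fy=3.2,interpolation=cv2.INTER_CUBIC))
a=cv2.imread('pics/side0.png')[140:290,170:390]; cv2.imwrite('pics/sidec.png',cv2.resize(a,None,fx=3.6,fy=3.6,interpolation=cv2.INTER_CUBIC))
```

```text
(no output)
```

View pics/topc.png

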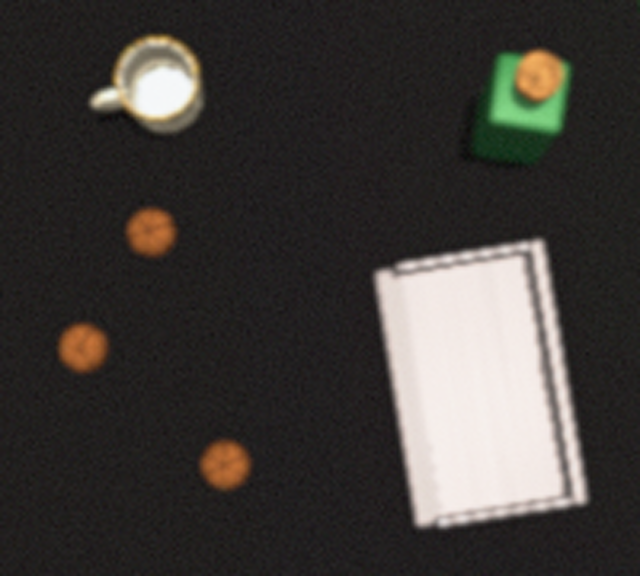

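View pics/sidec.png

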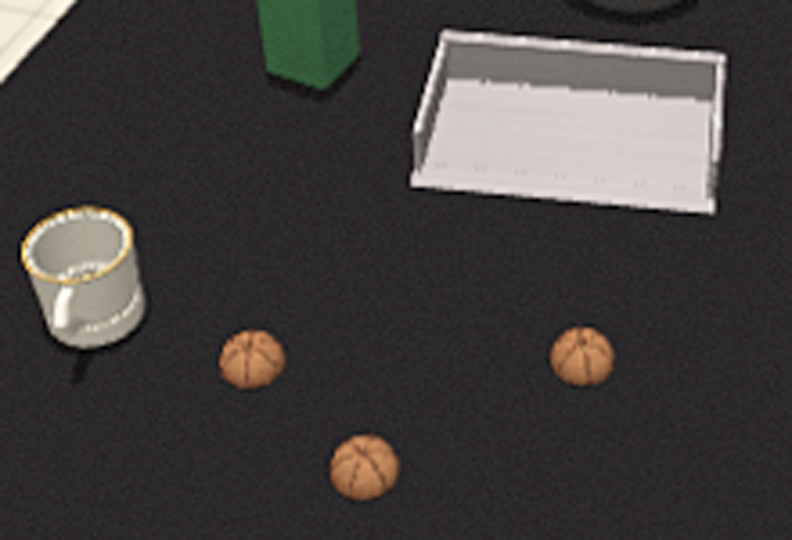

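The enlarged crops give the shells in the top crop at (151,232), (83,348) and (225,465), with pan front corners (375,270) and (415,527) and back wall tops (543,240) and (586,502). In the side crop the shells are at (252,359), (364,468) and (582,356), with pan front corners (411,186) and (715,212) and back tops (443,32) and (725,55).

```bash
cat > h.py <<'E'
import numpy as np, pickle, cv2
P=pickle.load(open('P.pkl','rb'))
def ray(n,u,v):
    p=P[n]; V=np.array(p['view']); R=V[:3,:3]; c=-R.T@V[:3,3]
    d=R.T@np.array([(u-p['cx'])/p['fx'],-(v-p['cy'])/p['fy'],-1]); return c,d/np.linalg.norm(d)
def onz(n,u,v,z):
    c,d=ray(n,u,v); return (c+d*(z-c[2])/d[2])
def tri(a,b):
    (c1,d1),(c2,d2)=ray('top',*a),ray('side',*b)
    t=np.linalg.lstsq(np.c_[d1,-d2],c2-c1,rcond=None)[0]
    p,q=c1+t[0]*d1,c2+t[1]*d2; return (p+q)/2,np.linalg.norm(p-q)
T=lambda u,v:((u+.5)/3.2-.5+220,(v+.5)/3.2-.5+80)
S=lambda u,v:((u+.5)/3.6-.5+170,(v+.5)/3.6-.5+140)
E
python3 - <<'E'
from h import *
np.set_printoptions(precision=1,suppress=True)
for n,a,b,z in [('sA',(151,232),(252,359),8),('sB',(83,348),(364,468),8),('sC',(225,465),(582,356),8),('frontL',(375,270),(411,186),0),('frontR',(415,527),(715,212),0),('backL',(543,240),(443,32),35),('backR',(586,502),(725,55),35)]:
    print(n,*tri(T(*a),S(*b)),onz('top',*T(*a),z),onz('side',*S(*b),z))
print('cup2 rim',onz('top',*T(157,80),58),'base',onz('top',*T(172,98),10),'handle',onz('top',*T(95,100),30))
print('bottle top',onz('top',*T(540,76),165),'bottle base',onz('top',*T(512,150),0))
print('cup1',onz('top',174,217,40),onz('top',155,214,30),'mortar',onz('top',459,196,60))
E
```

```text
sA [648.6  90.4   5.3] 2.0613195480520736 [649.2  90.4   8. ] [646.3  92.3   8. ]
sB [554.4 148.3   4.3] 1.346562343916856 [554.8 147.9   8. ] [552.5 150.8   8. ]
sC [456.1  32.9   5.3] 1.1746207420338208 [456.8  32.8   8. ] [455.1  35.1   8. ]
frontL [612.5 -93.9  -1.4] 5.020166419645168 [614.7 -93.1   0. ] [609.4 -92.7   0. ]
frontR [ 402.1 -121.4    2.7] 2.265198194019292 [ 403.  -121.4    0. ] [ 401.3 -124.7    0. ]
backL [ 630.1 -226.4   35.5] 2.8336499097497176 [ 631.5 -226.1   35. ] [ 628.9 -227.2   35. ]
backR [ 421.8 -254.5   36.8] 2.2061826567395904 [ 422.8 -254.7   35. ] [ 421.  -257.4   35. ]
cup2 rim [761.8  77.2  58. ] base [759.3  71.1  10. ] handle [754.2 131.3  30. ]
bottle top [ 729.2 -206.5  165. ] bottle base [ 711.5 -208.     0. ]
cup1 [483.4 326.6  40. ] [492.1 379.6  30. ] mortar [ 521.6 -391.    60. ]
```

The pan yaw is about 7.7° and its centre is about (517,-174). I'll push each shell with two narrowly opened fingertips straddling its rear, so the contact stays stable. First I move towards a point behind shell C.

Request:
jog_arm(steps=[2.6,2.9,-3.3,0,0,0,-8.4,2.6,5.8,-6.6,0,0,0,-16.8,2.6,8.7,-9.9,0,0,0,-25.2,2.6,11.6,-13.1,0,0,0,-33.6,2.6,14.5,-16.4,0,0,0,-42,2.6,17.4,-19.7,0,0,0,-50.4,2.6,20.3,-23,0,0,0,-58.8,2.6,23.2,-26.2,0,0,0,-67])

```text
t: 0.9
ee_pos: [366.7, -224.2, 222.4]
tcp_rot: [0.688, 0.726, -0.0, 0.0]
wrist_force: [0.9, 0.2, 0.5]
opening: 31.5
grip_force: 0.0
```

```bash
cat >> h.py <<'E'
from scipy.spatial.transform import Rotation as Ro
PAN=np.array([516.8,-174.]); YAW=np.radians(7.7)
def w(lx,ly): c,s=np.cos(YAW),np.sin(YAW); return PAN+[c*lx-s*ly,s*lx+c*ly]
def now():
    from rig import readout
    s=readout.read_state(); R=Ro.from_quat(s['tcp_rot']).as_matrix(); return s,np.array(s['ee_pos']),R
def to(xy,z,phi=None,label=''):
    s,p,R=now(); d=R.T@(np.r_[xy,z]-p)/10; f=np.degrees(np.arctan2(R[1,0],R[0,0]))
    print(label,'shift cm',d.round(2),'turn z',None if phi is None else round(f-phi,1))
def st():
    s,p,R=now(); print('t',round(s['t'],2),'pos',p.round(1),'phi',round(np.degrees(np.arctan2(R[1,0],R[0,0])),1),'z',R[:,2].round(3),'op',round(s['opening'],1),'F',np.round(s['wrist_force'],1),'q',np.round(s['joint_pos'],2))
def plan(shell,tgt,off):
    shell=np.array(shell,float); g=w(*tgt); d=g-shell; L=np.linalg.norm(d); d/=L
    return shell-off*d, g-24*d, np.degrees(np.arctan2(-d[1],-d[0])),L
E
python3 - <<'E'
from h import *
np.set_printoptions(precision=2,suppress=True)
st(); a,b,phi,L=plan((456,33.5),(-50,10),44); print(a,b,phi,L); to(a,120,phi)
for n,sh,t in [('B',(554,149),(0,10)),('A',(648,91),(55,10))]: print(n,*plan(sh,t,44))
E
```

```text
t 0.9 pos [ 366.7 -224.2  222.4] phi 93.1 z [-0. -0. -1.] op 31.5 F [0.9 0.2 0.5] q [ 0.87 -0.08 -0.4   1.92 -0.03  1.3   0.53]
[453.87  77.45] [ 464.75 -146.82] 92.77749174141701 204.5297484789881
 shift cm [29.65 10.34 10.23] turn z 0.3
B [559.38 192.67] [ 518.39 -140.27] 82.9824730014495 315.45328378667006
A [661.22 132.97] [ 577.18 -133.83] 72.51479549488107 259.721469941977
```

Request:
jog_arm(steps=[2.6,4.3,1.5,1.5,0,0,0,2.6,8.6,3,3,0,0,0,2.6,12.9,4.5,4.5,0,0,0,2.6,17.2,6,6,0,0,0,2.6,21.5,7.5,7.5,0,0,0,2.6,25.7,8.9,9,0,0,0,2.6,29.7,10.3,10.2,0,0,0,2.6,29.7,10.3,10.2,0,0,0])

```text
t: 1.7
ee_pos: [454.7, 81.3, 119.3]
tcp_rot: [0.687, 0.726, 0.001, -0.002]
wrist_force: [-0.1, -0.2, 0.2]
opening: 25.9
grip_force: 0.0
```

Run:
```python
from h import *
st(); a,b,phi,L=plan((456,33.5),(-50,10),44); to(a,5,phi)
```

```text
t 1.7 pos [454.7  81.3 119.3] phi 93.2 z [-0.002  0.003 -1.   ] op 25.9 F [-0.1 -0.2  0.2] q [ 0.5   0.13 -0.8   1.97  0.1   1.08 -0.3 ]
 shift cm [-0.41 -0.09 11.42] turn z 0.4
```

Request:
jog_arm(steps=[2.6,-0.1,0,3,0,0,0,2.6,-0.1,0,6,0,0,0,2.6,-0.1,0,9,0,0,0,2.6,-0.1,0,10.5,0,0,0,2.6,-0.1,0,11,0,0,0,2.6,-0.1,0,11.3,0,0,0,2.6,-0.1,0,11.3,0,0,0,2.6,-0.1,0,11.3,0,0,0])

```text
t: 2.5
ee_pos: [456.2, 74.6, 8.5]
tcp_rot: [0.69, 0.724, 0.001, 0.001]
wrist_force: [0.2, 0.1, 0.6]
opening: 25.9
grip_force: 0.0
```

Run:
```python
from h import *
import cv2
from rig import optics
st(); a,b,phi,L=plan((456,33.5),(-50,10),44); to(b,5.5,phi)
im=optics.camera('top')[140:290,200:400,::-1]
im2=optics.camera('side')[170:320,250:450,::-1]
cv2.imwrite('pics/c1.png',cv2.resize(np.vstack([im,im2]),None,fx=2,fy=2,interpolation=cv2.INTER_CUBIC))
```

```text
t 2.5 pos [456.2  74.6   8.5] phi 92.8 z [ 0.002 -0.    -1.   ] op 25.9 F [0.2 0.1 0.6] q [ 0.42  0.32 -0.75  2.06  0.29  0.86 -0.44]
 shift cm [-22.16  -0.21   0.31] turn z -0.0
```

View pics/c1.png

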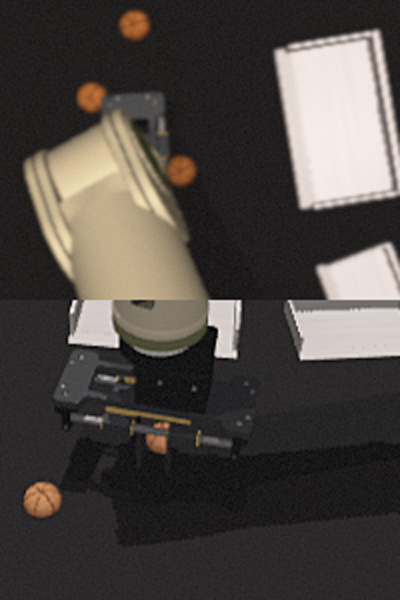

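The fingertips straddle shell C from behind in the side view (shell about (158,437), tips about (138,468) and (168,472) in the crop). I'll lower 3 mm and push.

Request:
jog_arm(steps=[2.6,-1,0,0.3,0,0,0,2.6,-2.2,0,0.3,0,0,0,2.6,-3.8,0,0.3,0,0,0,2.6,-5.6,0,0.3,0,0,0,2.6,-7.4,-0.1,0.3,0,0,0,2.6,-9.2,-0.1,0.3,0,0,0,2.6,-11,-0.1,0.3,0,0,0,2.6,-12.8,-0.1,0.3,0,0,0])

```text
t: 3.4
ee_pos: [460.2, -55.4, 4.5]
tcp_rot: [0.69, 0.724, -0.0, 0.0]
wrist_force: [0.4, 0.8, 0.8]
opening: 26.0
grip_force: 0.0
```

Run:
```python
from h import *
st(); a,b,phi,L=plan((456,33.5),(-50,10),44); to(b,5.5,phi)
```

```text
t 3.4 pos [460.2 -55.4   4.5] phi 92.7 z [-0. -0. -1.] op 26.0 F [0.4 0.8 0.8] q [ 0.64  0.32 -0.68  2.06  0.26  0.85 -0.14]
 shift cm [-9.15  0.02 -0.1 ] turn z -0.1
```

Request:
jog_arm(steps=[2.6,-1.7,0,-0.1,0,0,0,2.6,-3.4,0,-0.2,0,0,0,2.6,-5.1,0,-0.2,0,0,0,2.6,-6.7,0,-0.2,0,0,0,2.6,-8,0,-0.2,0,0,0,2.6,-8.8,0,-0.2,0,0,0,2.6,-9.2,0,-0.2,0,0,0,2.6,-9.2,0,-0.2,0,0,0])

```text
t: 4.2
ee_pos: [464.9, -145.5, 6.5]
tcp_rot: [0.69, 0.724, 0.0, -0.0]
wrist_force: [-0.6, 0.4, 0.1]
opening: 26.1
grip_force: 0.0
```

Run:
```python
from h import *
st(); a,b,phi,L=plan((554,149),(5,10),46); print(a,b,phi); to(a,120,phi)
```

```text
t 4.2 pos [ 464.9 -145.5    6.5] phi 92.7 z [-0.  0. -1.] op 26.1 F [-0.6  0.4  0.1] q [ 0.77  0.35 -0.63  2.    0.27  0.87  0.05]
[558.91663922 194.73649154] [ 522.98025722 -139.55771975] 83.86430829132325
 shift cm [ 33.54  11.02 -11.35] turn z 8.9
```

Request:
jog_arm(steps=[2.6,2,0,-0.3,0,0,0,2.6,3.5,0,-4,0,0,0,2.6,5.5,1,-8,0,0,0,2.6,9.5,2.5,-10.5,0,0,2,2.6,14,4,-11.3,0,0,4,2.6,18.5,5.5,-11.3,0,0,6,2.6,23,7.2,-11.3,0,0,8,2.6,27.5,9,-11.3,0,0,8.9])

```text
t: 5.0
ee_pos: [541.6, 136.3, 119.8]
tcp_rot: [0.744, 0.668, 0.0, 0.0]
wrist_force: [0.9, -0.1, 0.2]
opening: 26.4
grip_force: 0.0
```

Run:
```python
from h import *
import cv2
from rig import optics
im=optics.camera('top')[80:280,200:440,::-1]
cv2.imwrite('pics/c2.png',cv2.resize(im,None,fx=3,fy=3,interpolation=cv2.INTER_CUBIC))
st(); a,b,phi,L=plan((554,149),(5,10),46); print(a,b,phi); to(a,120,phi)
```

```text
t 5.05 pos [541.9 145.8 120.2] phi 84.3 z [ 0.002  0.005 -1.   ] op 26.0 F [-3.9  3.8  0.9] q [ 0.32  0.38 -0.79  1.73  0.29  1.15 -0.66]
[558.91663922 194.73649154] [ 522.98025722 -139.55771975] 83.86430829132325
 shift cm [5.04 1.21 0.05] turn z 0.4
```

View pics/c2.png

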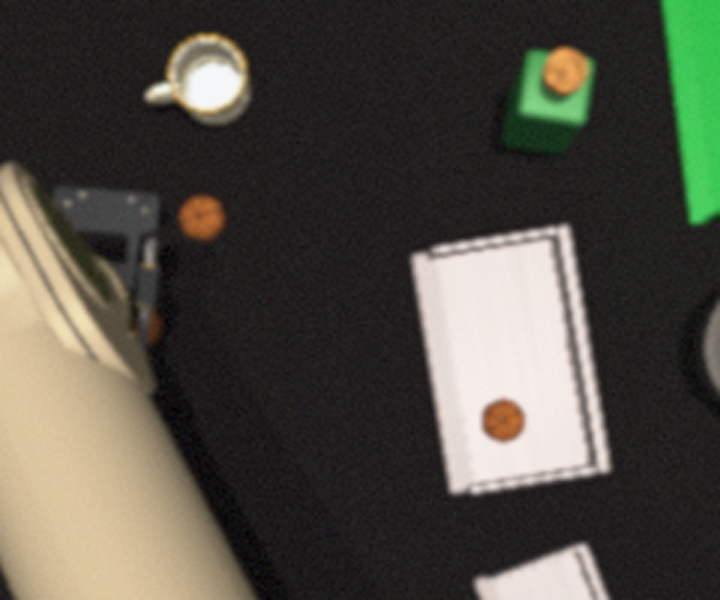

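Shell C lies well inside the pan, at (503,420) in the crop. Next I go behind shell B and settle before descending.

Request:
jog_arm(steps=[2.6,2,0.4,0,0,0,0,2.6,4,0.7,0,0,0,0,2.6,5.5,1,0,0,0,0,2.6,6.2,1,0,0,0,0,2.6,6.2,1,2.5,0,0,0,2.6,6.2,1,5,0,0,0,2.6,6.2,1,6.5,0,0,0,2.6,6.2,1,6.5,0,0,0])

```text
t: 5.85
ee_pos: [556.7, 193.6, 52.6]
tcp_rot: [0.744, 0.668, -0.002, -0.001]
wrist_force: [-0.2, 0.8, -0.1]
opening: 25.9
grip_force: 0.0
```

Run:
```python
from h import *
st(); a,b,phi,L=plan((554,149),(5,10),46); to(a,5.5,phi)
```

```text
t 5.85 pos [556.7 193.6  52.6] phi 83.9 z [-0.003 -0.001 -1.   ] op 25.9 F [-0.2  0.8 -0.1] q [ 0.18  0.52 -0.75  1.7   0.39  1.08 -0.8 ]
 shift cm [0.14 0.23 4.71] turn z 0.0
```

Request:
jog_arm(steps=[2.6,0.1,0.2,1.5,0,0,0,2.6,0.1,0.2,3,0,0,0,2.6,0.1,0.2,4,0,0,0,2.6,0.1,0.2,4.7,0,0,0,2.6,0.1,0.2,4.8,0,0,0,2.6,0.1,0.2,4.8,0,0,0,2.6,0.1,0.2,4.8,0,0,0,2.6,0.1,0.2,4.8,0,0,0])

```text
t: 6.65
ee_pos: [560.6, 195.3, 7.1]
tcp_rot: [0.744, 0.668, 0.0, 0.0]
wrist_force: [0.2, 0.3, 0.2]
opening: 25.8
grip_force: 0.0
```

Run:
```python
from h import *
st(); a,b,phi,L=plan((554,149),(5,10),46); to(b,5.5,phi)
```

```text
t 6.65 pos [560.6 195.3   7.1] phi 83.9 z [ 0.001  0.    -1.   ] op 25.8 F [0.2 0.3 0.2] q [ 0.15  0.59 -0.71  1.72  0.44  1.   -0.83]
 shift cm [-33.69  -0.16   0.15] turn z 0.0
```

Request:
jog_arm(steps=[2.6,-1,-0.1,0.2,0,0,0,2.6,-2.3,-0.1,0.2,0,0,0,2.6,-4,-0.1,0.2,0,0,0,2.6,-5.8,-0.1,0.2,0,0,0,2.6,-7.6,-0.1,0.2,0,0,0,2.6,-9.4,-0.1,0.2,0,0,0,2.6,-11.2,-0.1,0.2,0,0,0,2.6,-13,-0.1,0.2,0,0,0])

```text
t: 7.45
ee_pos: [545.0, 63.7, 4.5]
tcp_rot: [0.744, 0.668, -0.0, 0.0]
wrist_force: [0.1, -0.0, 0.1]
opening: 26.1
grip_force: 0.0
```

Request:
jog_arm(steps=[2.6,-1.8,0,0,0,0,0,2.6,-3.6,0,0,0,0,0,2.6,-5.4,0,0,0,0,0,2.6,-7.2,0,0,0,0,0,2.6,-9,0,0,0,0,0,2.6,-10.5,0,0,0,0,0,2.6,-11.5,0,0,0,0,0,2.6,-12,0,0,0,0,0])

```text
t: 8.25
ee_pos: [532.3, -54.7, 4.5]
tcp_rot: [0.744, 0.668, -0.0, 0.0]
wrist_force: [0.5, 0.3, -0.4]
opening: 26.2
grip_force: 0.0
```

Run:
```python
from h import *
st(); a,b,phi,L=plan((554,149),(5,10),46); to(b,6,phi)
```

```text
t 8.25 pos [532.3 -54.7   4.5] phi 83.8 z [-0. -0. -1.] op 26.2 F [ 0.5  0.3 -0.4] q [ 0.61  0.47 -0.69  1.88  0.37  0.92 -0.37]
 shift cm [-8.53 -0.01 -0.14] turn z -0.1
```

Request:
jog_arm(steps=[2.6,-1.5,0,-0.2,0,0,0,2.6,-3.1,0,-0.2,0,0,0,2.6,-4.7,0,-0.2,0,0,0,2.6,-6.2,0,-0.2,0,0,0,2.6,-7.4,0,-0.2,0,0,0,2.6,-8.2,0,-0.2,0,0,0,2.6,-8.6,0,-0.2,0,0,0,2.6,-8.6,0,-0.2,0,0,0])

```text
t: 9.05
ee_pos: [523.3, -139.1, 6.5]
tcp_rot: [0.744, 0.668, -0.0, 0.0]
wrist_force: [-0.7, 0.1, 0.4]
opening: 25.9
grip_force: 0.0
```

Run:
```python
from h import *
st(); a,b,phi,L=plan((648,91),(57,12),46); print(a,b,phi); to(a,120,phi)
```

```text
t 9.05 pos [ 523.3 -139.1    6.5] phi 83.8 z [-0. -0. -1.] op 25.9 F [-0.7  0.1  0.4] q [ 0.74  0.47 -0.67  1.86  0.36  0.93 -0.2 ]
[661.65739948 134.92579469] [ 578.80380789 -131.55318311] 72.72849595118521
 shift cm [ 28.72  10.82 -11.35] turn z 11.1
```

Request:
jog_arm(steps=[2.6,1.8,0,-0.3,0,0,0,2.6,3.5,0,-4,0,0,0,2.6,5.5,1,-8,0,0,2,2.6,9.5,2.5,-10.5,0,0,4,2.6,14,4.5,-11.3,0,0,6,2.6,18,6.5,-11.3,0,0,8,2.6,21.5,8,-11.3,0,0,10,2.6,24.5,9.5,-11.3,0,0,11.1])

```text
t: 9.85
ee_pos: [644.2, 98.1, 119.5]
tcp_rot: [0.805, 0.594, 0.0, -0.0]
wrist_force: [0.9, 0.6, -0.3]
opening: 25.6
grip_force: 0.0
```

Run:
```python
from h import *
import cv2
from rig import optics
im=optics.camera('top')[80:280,200:440,::-1]
cv2.imwrite('pics/c3.png',cv2.resize(im,None,fx=3,fy=3,interpolation=cv2.INTER_CUBIC))
st(); a,b,phi,L=plan((648,91),(57,12),46); to(a,120,phi)
```

```text
t 9.9 pos [645.2 103.7 119.5] phi 73.0 z [ 0.001  0.004 -1.   ] op 26.2 F [-5.7  1.9 -0.8] q [ 0.28  0.56 -0.71  1.47  0.37  1.24 -0.77]
 shift cm [ 3.46  0.66 -0.03] turn z 0.3
```

View pics/c3.png

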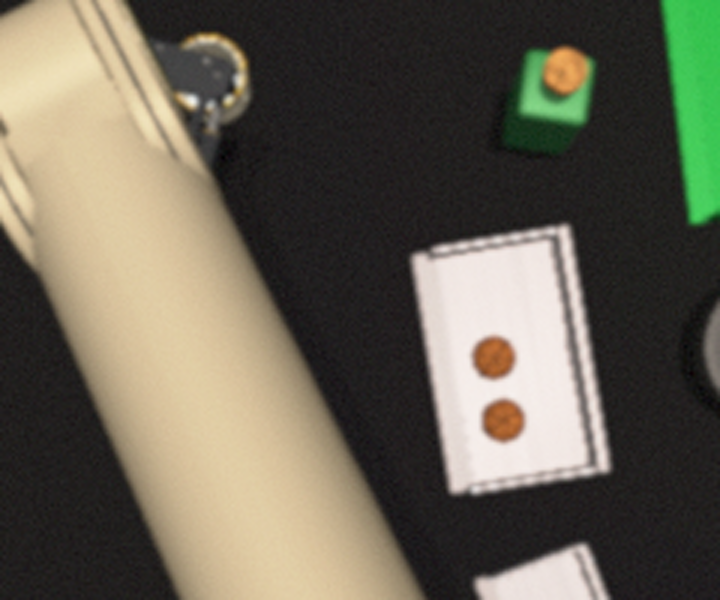

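Shells B (494,357) and C (503,420) are both inside the pan. Now shell A.

Request:
jog_arm(steps=[2.6,1.5,0.2,0,0,0,0,2.6,3,0.4,0,0,0,0,2.6,4.1,0.5,0,0,0,0,2.6,4.4,0.5,0,0,0,0,2.6,4.4,0.5,2.5,0,0,0,2.6,4.4,0.5,4.5,0,0,0,2.6,4.4,0.5,5,0,0,0,2.6,4.4,0.5,5,0,0,0])

```text
t: 10.7
ee_pos: [661.5, 134.5, 69.1]
tcp_rot: [0.805, 0.593, -0.001, -0.0]
wrist_force: [0.1, 0.1, 0.5]
opening: 25.9
grip_force: 0.0
```

Run:
```python
from h import *
st(); a,b,phi,L=plan((648,91),(57,12),46); to(a,6,phi)
```

```text
t 10.7 pos [661.5 134.5  69.1] phi 72.7 z [-0.001 -0.001 -1.   ] op 25.9 F [0.1 0.1 0.5] q [ 0.2   0.66 -0.68  1.45  0.43  1.19 -0.84]
 shift cm [0.05 0.01 6.31] turn z 0.0
```

Request:
jog_arm(steps=[2.6,0,0,1.5,0,0,0,2.6,0,0,3,0,0,0,2.6,0,0,4.5,0,0,0,2.6,0,0,5.5,0,0,0,2.6,0,0,6,0,0,0,2.6,0,0,6.2,0,0,0,2.6,0,0,6.2,0,0,0,2.6,0,0,6.2,0,0,0])

```text
t: 11.5
ee_pos: [662.2, 135.4, 8.1]
tcp_rot: [0.805, 0.593, 0.0, 0.0]
wrist_force: [-1.0, -0.6, -0.8]
opening: 26.3
grip_force: 0.0
```

Run:
```python
from h import *
st(); a,b,phi,L=plan((648,91),(57,12),46); to(b,5.5,phi)
```

```text
t 11.5 pos [662.2 135.4   8.1] phi 72.8 z [ 0.001  0.    -1.   ] op 26.3 F [-1.  -0.6 -0.8] q [ 0.19  0.72 -0.65  1.49  0.47  1.09 -0.86]
 shift cm [-27.96  -0.06   0.25] turn z 0.0
```

Request:
jog_arm(steps=[2.6,-1,0,0.2,0,0,0,2.6,-2.3,0,0.3,0,0,0,2.6,-4,0,0.3,0,0,0,2.6,-5.8,0,0.3,0,0,0,2.6,-7.6,0,0.3,0,0,0,2.6,-9.4,0,0.3,0,0,0,2.6,-11.2,0,0.3,0,0,0,2.6,-13,0,0.3,0,0,0])

```text
t: 12.3
ee_pos: [622.6, 8.4, 4.6]
tcp_rot: [0.805, 0.593, -0.0, 0.0]
wrist_force: [-0.3, 0.1, 0.2]
opening: 25.5
grip_force: 0.0
```

Run:
```python
from h import *
st(); a,b,phi,L=plan((648,91),(57,12),46); to(b,6,phi)
```

```text
t 12.3 pos [622.6   8.4   4.6] phi 72.7 z [ 0.    -0.001 -1.   ] op 25.5 F [-0.3  0.1  0.2] q [ 0.42  0.63 -0.66  1.65  0.44  1.02 -0.69]
 shift cm [-1.466e+01 -1.000e-02 -1.200e-01] turn z -0.0
```

Request:
jog_arm(steps=[2.6,-1.7,0,0,0,0,0,2.6,-3.4,0,0,0,0,0,2.6,-5,0,-0.1,0,0,0,2.6,-6.5,0,-0.2,0,0,0,2.6,-8,0,-0.2,0,0,0,2.6,-9.5,0,-0.2,0,0,0,2.6,-11,0,-0.2,0,0,0,2.6,-12,0,-0.2,0,0,0])

```text
t: 13.1
ee_pos: [587.0, -103.7, 6.4]
tcp_rot: [0.805, 0.593, 0.0, -0.001]
wrist_force: [-2.7, 3.7, 2.1]
opening: 25.8
grip_force: 1.9
```

Request:
jog_arm(steps=[2.6,-0.9,0,0,0,0,0,2.6,-1.7,0,0,0,0,0,2.6,-2.3,0,0,0,0,0,2.6,-2.7,0,0,0,0,0,2.6,-2.7,0,0,0,0,0,2.6,-2.7,0,0,0,0,0,2.6,-1.5,0,0,0,0,0,2.6,0,0,-0.5,0,0,0])

```text
t: 13.9
ee_pos: [587.3, -102.8, 11.1]
tcp_rot: [0.805, 0.593, -0.001, -0.0]
wrist_force: [0.3, 0.3, 0.3]
opening: 26.1
grip_force: 0.0
```

Request:
jog_arm(steps=[2.6,2,0,-3,0,0,0,2.6,4,0,-6,0,0,0,2.6,7,0,-10,0,0,0,2.6,10,0,-13,0,0,0,2.6,13,0,-15,0,0,0,2.6,15,0,-16,0,0,0,2.6,16,0,-16,0,0,0,2.6,16,0,-16,0,0,0])

```text
t: 14.7
ee_pos: [634.9, 52.1, 171.3]
tcp_rot: [0.804, 0.595, 0.0, -0.0]
wrist_force: [-0.9, -0.1, -0.2]
opening: 26.3
grip_force: 0.0
```

Run:
```python
from h import *
import cv2
from rig import optics
im=optics.camera('top')[60:280,130:480,::-1]
cv2.imwrite('pics/c4.png',cv2.resize(im,None,fx=2.2,fy=2.2,interpolation=cv2.INTER_CUBIC))
im=optics.camera('side')[:,:,::-1]; cv2.imwrite('pics/s4.png',im)
st()
```

```text
t 14.8 pos [634.6  48.6 170.4] phi 72.8 z [-0.002 -0.001 -1.   ] op 25.7 F [ 0.1 -0.3 -0.3] q [ 0.4   0.49 -0.74  1.46  0.34  1.32 -0.67]
```

View pics/c4.png

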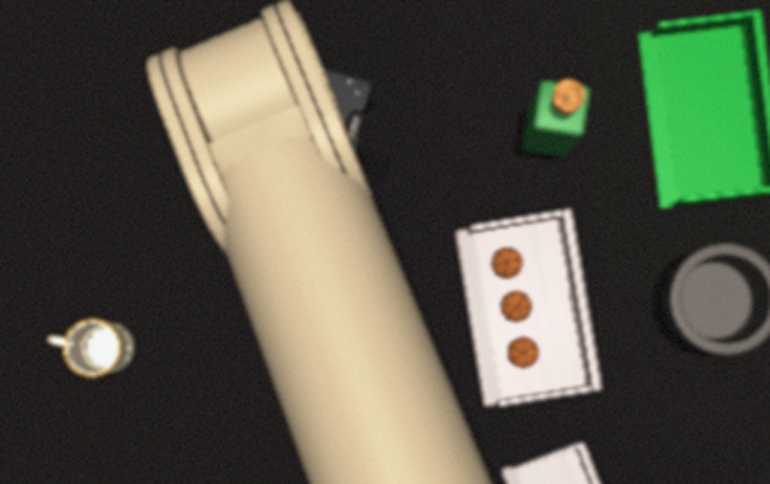

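View pics/s4.png

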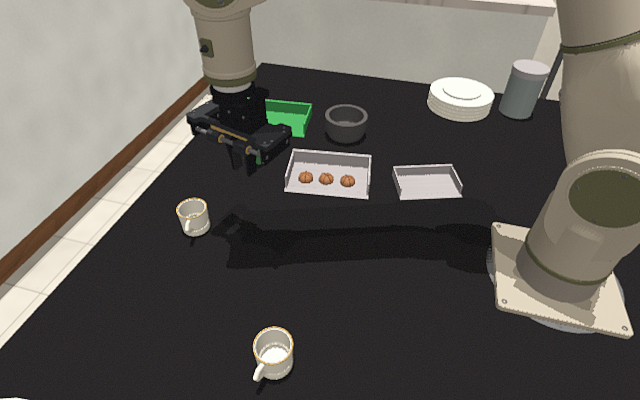

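All three shells lie in the pan in a row, at (507,262), (516,306) and (522,352) in the top crop. The cups, mortar and bottle appear at their original places. I'll check the shells' pan-frame positions against the limits, then hand in.

Run:
```python
from h import *
from rig import ctrl
c,s=np.cos(YAW),np.sin(YAW); ok=True
for u,v in [(507,262),(516,306),(522,352)]:
    p=onz('top',(u+.5)/2.2-.5+130,(v+.5)/2.2-.5+60,10)[:2]-PAN; l=[c*p[0]+s*p[1],-s*p[0]+c*p[1]]; print(np.round(l,1)); ok&=l[1]<38 and abs(l[0])<80
if ok: print(ctrl.close_job())
```

```text
[59.  13.5]
[ 5.9 11.2]
[-48.9  12.7]
the job is handed in; nothing more can be done
None
```

All three walnut shell halves were swept into the pan, with centres at y = 11–14 mm against the 46 mm limit; the cups, mortar and bottle look unmoved in the final pictures, and the job is handed in at about 15 s.

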